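# Unlock a table microtome and hold its feed lever at four clicks

### The job

Make the table microtome ready for a 40 micrometre section. Its feed is locked: press the black lock knob down, turn it anticlockwise from the red dot to the green dot and let it spring up again; then draw the feed lever clockwise, from right to left across the front, over exactly four clicks of its ratchet, counting them by feel. Finish while still holding the lever there against its return spring, because if it slips back it turns the feed wheel and feeds the specimen too early; leave the bottles, the slide box and the pen where they are.

Things in the scene. Friction and masses are not known exactly. Their poses are not given: they have to be found in the camera images.
- microtome: Table microtome, fixed, 102 mm high: white base 182 x 118 x 20 mm, steel column, brass ratchet wheel 90 mm across at z 32 to 42 mm, flat feed lever above it, round cutting plate 65 mm across on top (z 87 mm). Origin on the worktop under the column's axis, z up; front (-x) faces the robot. Base: x -64 to +118 mm, y -59 to +59 mm. Lock knob at x +86 mm, y 0; the lever sweeps across the front.
- lock_grip (a point): On the lock knob's axis at grip height, 88 mm above the worktop when up. Black bar grip 39 mm long, 14 mm wide, z 65 to 94 mm, on a disc 39 mm across with its top at z 65 mm (all 7 mm lower when pressed). x axis: along the bar to its end with the white pointer line (at the red dot when locked, green dot when free), z up; pinch across the bar, along y.
- lock_press (a joint): How far the lock knob is pressed down, m: 0 up (spring 3 N), 0.007 fully down (6.5 N). A bayonet pin lets the knob turn only while it is down by more than 4.5 mm.
- lock_turn (a joint): Turn of the lock knob, rad, anticlockwise from above positive: 0 locked (red dot), 1.22 = 70 degrees, against a stop, free (green dot). At either end it springs up into a notch; in between it stays down. While locked, a steel arm under the knob blocks the feed lever's tail after 4 degrees of swing.
- lever_grip (a point): Middle of the feed lever's black upright handle, 82 mm above the worktop, 105 mm from the column's axis; it moves on a level circle about that axis. Handle: round, spins freely on its pin, 15 to 19 mm thick, z 58 to 102 mm; the lever's flat steel arm under it has its top at z 55 mm. x axis: along the arm, outward from the column; z up.
- feed_lever (a joint): Swing of the feed lever from its rest stop, rad, clockwise from above positive, 0 to 1.40. A return spring pulls it back with 7.5 N at the handle at rest, 9.5 N at 0.9 rad. Its pawl clicks over the ratchet wheel every 12 degrees (0.209 rad, 22 mm at the handle); the first click falls between 3 and 12 degrees from rest, differently each time.
- feed_wheel (a joint): Turn of the brass ratchet wheel, rad, anticlockwise positive; starts from 0 to 0.11. A click: climbing a tooth, the pawl adds 2.5 to 4.5 N at the handle; as it drops behind the tooth that force vanishes within 2 degrees, stays low for about 5, then climbs again. Drawing forward leaves the wheel still (brake); moving the lever back makes the pawl turn it: clicks cannot be undone.
- wheel_mark (a point): A point fixed on the top face of the ratchet wheel, 36.5 mm from its axis, z 40.5 mm; not painted. x axis: radially outward, z up. After the fourth click and before the fifth, the lever's arm (x of lever_grip) points along this x axis within 6 degrees.
- dropper_brown: Loose brown dropper bottle with a black cap, 29 x 29 x 70 mm, standing to the left of the microtome; origin at the centre of its foot. Leave alone.
- dropper_red: Loose white bottle with a red cap, 27 x 27 x 66 mm, standing beside the brown one; origin at the centre of its foot. Leave alone.
- slides: Loose blue box for microscope slides, 63 x 86 x 31 mm, behind the bottles; origin at the centre of its underside. Leave alone.
- ball_pen: Loose white pen, 11 x 145 x 9 mm, lying to the right of the microtome; origin at the centre of its underside. Leave alone.

How it is judged:
By the outcome, as a careful person would: the job done as asked, in the order asked, and still so for the second after the job is handed in, while the arm keeps its last pose, push and grip.
It also fails if it takes over 67 s, if anything falls off the work surface, if the arm or the gripper's body presses on something with over 40 N, if the wrist force passes 120 N, or if a joint passes its speed limit or range.

### The arm

A 7-joint arm with a two-finger parallel gripper is mounted at the origin on a cart in front of the work surface, level with it; the furniture and walls round the work are solid. World frame = base frame: x ahead of the robot, y to its left, z up, the work surface at z = 0. Lengths are in m, angles in degrees, forces in N, time in s.
With the tool pointing down it reaches from about 0.425 to 0.875 m from the base axis. Payload 4.7 kg.
Tool frame: the origin (TCP) lies on the centre line of the jaws, within the pads' length; the fingertips stand 8 mm ahead of it and the grasp point (between the pads) lies 11 mm behind it (robot.nose_length is the distance from the TCP to the fingertips, in m); y points along the fingers, z is the direction in which the jaws open and shut, and the axes are right-handed (so a half turn about y gives the same grasp; the last joint's range is limited). The gripper opens to 87 mm and grips with 3 to 60 N. Pads are 19 mm wide; open, the fingers measure 117 mm over their backs; the gripper's body (75 mm by 190 mm) begins 51 mm behind the grasp point.
Start: joints at [-68.692, 18.392, -4.016, 83.108, 1.295, 78.541, -3.26], TCP at [0.228, 0.609, 0.231] pointing down, gripper open.
Joint ranges: [-163.93, 163.93], [-17.29, 119.83], [-79.2, 71.16], [3.27, 140.29], [-89.18, 269.18], [5.43, 117.66], [-154.24, 154.24]. Speed limits (degrees/s): [147.25, 147.25, 180, 180, 180, 180, 180].

### API

Orientations are given as a 3x3 rotation matrix whose columns are the frame's x, y, z axes.
In Python, from cell import robot, snapshot, camera_info gives the robot as it stands. Calls block until the motion is done:
- robot.goto(position, orientation): joint-space move of the TCP to a pose.
- robot.movel(position, ori=None, max_speed=0.15): straight line of the TCP; ori=None keeps the orientation; max_speed is the mean speed in m/s.
- robot.set_joints(angles): joint-space move.
- robot.command_gripper(opening, squeeze=None): finger opening in m; squeeze is the grip in N (None keeps the last); returns when the fingers have stopped.
- robot.hold(seconds).
- robot.solve_ik(position, orientation): joint angles nearest the present ones, or None.
- robot.get_obs(): the state.
- snapshot(name): name is "scene" or "top" or "wrist"; returns (picture, depth): 384x512x3 uint8, red, green, blue; 384x512 float32, m along the optical axis (not along the pixel's ray), 0 where there is no reading.
- camera_info(name): a dict with "fx", "fy", "cx", "cy" (pixels), "eye" and "attitude" of the camera in the world; the wrist camera has in their place "hand_eye" (4x4, takes a point from camera to tool coordinates, whose origin is the TCP and whose axes are the tool frame's). Camera axes: x right, y up, looking along -z (the intrinsics and any distortion apply to the point x, -y, -z); pixel columns grow to the right and rows downward; lengths in m; the calibration is good to about 2 mm. A picture is of the moment at which its call begins: read the wrist's pose just before it. camera_info takes no time and is no camera call.
A pose or a line that the arm cannot do raises robot.Unreachable and nothing moves.
- robot.hand_in(): hands the job in, once; it reports no verdict.
The state is a dict: "clock": time; "q": joint angles; "dq": joint speeds; "effort": joint torques, N m; "eef_pos": TCP position; "eef_rot": TCP orientation; "ft_force": force on the tool from outside, world axes, zero at the start; "wrist_torque": the same for the moment, N m; "grip_width": finger opening in m.
Only numpy, scipy, OpenCV 4.12 (cv2) and the standard library are available. Lean on these libraries where they do the work, as an engineer would, in place of code of your own. Each camera call takes 0.05 s, during which the arm holds its last target. There are 200 camera calls.

## Working session

There is one attempt and no reset: what is moved stays moved. The work goes in short steps, each a Python script; the robot and the scene stay as the last script left them, time stands still between calls to the robot, and variables do not carry over. Pictures are saved under pics/ and viewed, about 8 in all and at most 12, crops included, and the job is handed in when it is done.

```bash
ls; mkdir -p pics; python3 - <<'E'
from cell import robot,snapshot,camera_info
import cv2,numpy as np
for n in("scene","top"):
    p,d=snapshot(n); np.savez(f"pics/{n}.npz",p=p,d=d)
    cv2.imwrite(f"pics/{n}.png",cv2.cvtColor(p,cv2.COLOR_RGB2BGR)); i=camera_info(n);print(n,i)
print(robot.get_obs())
a=[cv2.imread(f"pics/{n}.png") for n in("scene","top")]
cv2.imwrite("pics/top1.png",cv2.resize(a[1],(768,576)))
E
```

```text
pics
scene {'fx': 401.6327394296743, 'fy': 401.6327394296743, 'cx': 251.30994836277844, 'cy': 193.55969126300872, 'eye': array([0.2270719 , 0.83343869, 0.73915135]), 'attitude': array([[-0.8521323 ,  0.38950508, -0.34950869],
       [-0.523325  , -0.63577946,  0.5673759 ],
       [-0.00121465,  0.66638598,  0.74560597]])}
top {'fx': 421.05329638466617, 'fy': 421.05329638466617, 'cx': 259.3792220418971, 'cy': 196.48532241371134, 'eye': array([0.35491983, 0.36487875, 0.90596025]), 'attitude': array([[ 0.02089694,  0.98403175, -0.17676207],
       [-0.99948526,  0.02486629,  0.02027037],
       [ 0.02434211,  0.17624749,  0.98404486]])}
{'clock': 0.1, 'q': array([-68.69271005,  18.4331948 ,  -4.01705779,  83.16878245,
         1.29431511,  78.54186875,  -3.25882824]), 'dq': array([-0.01304165, -0.0226071 , -0.08457214, -0.09762433,  0.05145299,
       -0.0198418 , -0.09587391]), 'effort': array([-4.55440040e-04, -4.92570305e+01, -4.05932581e-01, -3.13399351e+01,
       -6.41089864e-02,  3.94475902e-02,  5.42977375e-05]), 'eef_pos': array([0.22748196, 0.60836538, 0.2295818 ]), 'eef_rot': array([[ 9.36701590e-01, -5.30322582e-04,  3.50128333e-01],
       [-3.50128726e-01, -1.63974925e-03,  9.36700158e-01],
       [ 7.73694251e-05, -9.99998515e-01, -1.72163690e-03]]), 'ft_force': array([-0.14043513,  0.68474213, -0.15302818]), 'wrist_torque': array([-0.04172448, -0.02164904,  0.03179691]), 'grip_width': 0.087366852559936}
```

View pics/top1.png

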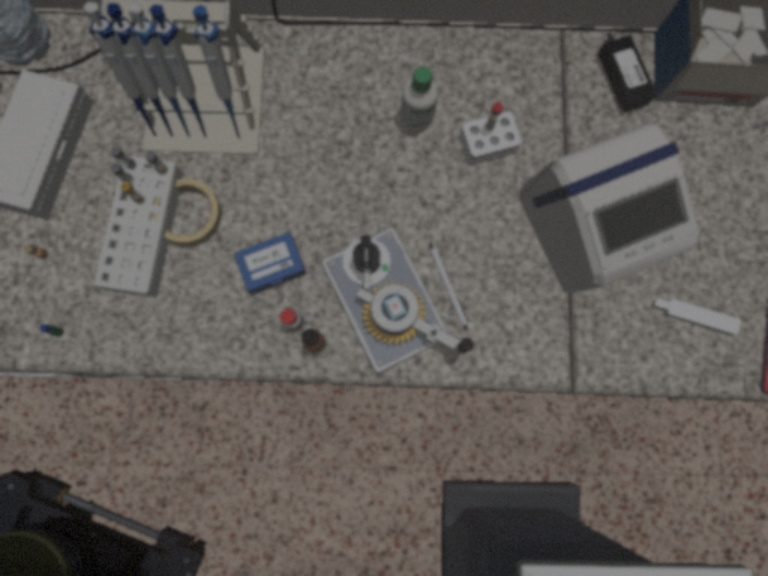

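View pics/scene.png

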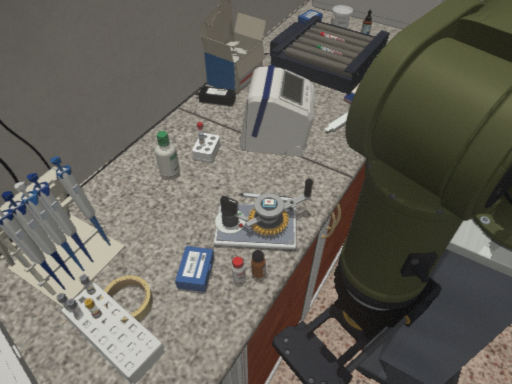

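```bash
python3 - <<'E'
import cv2
a=cv2.imread("pics/top.png")
cv2.imwrite("pics/c1.png",cv2.resize(a[150:252,205:325],None,fx=5.8,fy=5.8,interpolation=cv2.INTER_CUBIC))
E
```

```text
(no output)
```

View pics/c1.png

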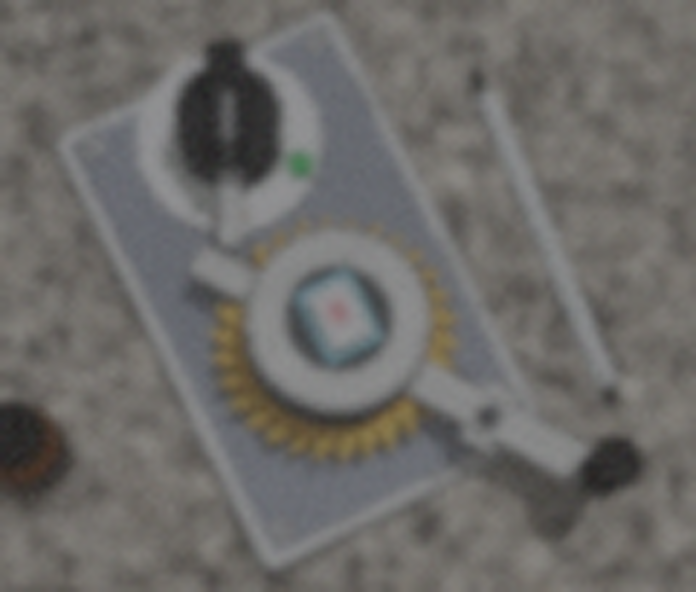

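```bash
cat > h.py <<'E'
from cell import robot,snapshot,camera_info
import numpy as np,cv2
def ray(cam,u,v,z,info=None):
    i=info or camera_info(cam); R=np.array(i["attitude"]);e=np.array(i["eye"])
    d=R@np.array([(u-i["cx"])/i["fx"],-(v-i["cy"])/i["fy"],-1.])
    return e+d*(z-e[2])/d[2]
E
python3 - <<'E'
from h import *
print({k:v for k,v in camera_info("wrist").items()}, camera_info("top").keys())
T=lambda u,v,z:ray("top",205+(u+.5)/5.8-.5,150+(v+.5)/5.8-.5,z)
L=dict(plate=(338,318,.087),tr=(328,15,.02),tl=(65,142,.02),b=(275,565,.02),handle=(612,465,.102),green=(302,163,.02),barT=(225,50,.09),barB=(228,185,.065),knob=(228,118,.094),line1=(228,92,.094),pen1=(476,78,.005),pen2=(611,395,.005),brown=(20,435,.07),gw=(335,345,.042))
P={k:T(*v) for k,v in L.items()}
for k,v in P.items(): print(k,v.round(4),np.hypot(*v[:2]).round(3))
d=P["b"]-P["tl"];print(np.linalg.norm(d),np.linalg.norm(P["tr"]-P["tl"]))
xa=-d/np.linalg.norm(d); yaw=np.degrees(np.arctan2(xa[1],xa[0])); ya=np.array([-xa[1],xa[0],0])
o=P["b"]+xa*.064-ya*.059; print("yaw",yaw,"o",o, "knob exp",o+xa*.086)
h=P["handle"]-P["plate"];print("handle r",np.hypot(*h[:2]),np.degrees(np.arctan2(h[1],h[0]))-yaw)
p,dd=np.load("pics/top.npz").values()
for k in("plate","handle","knob","barT","tl"):
    u,v,z=L[k];c=int(round(205+u/5.8));r=int(round(150+v/5.8));print(k,dd[r-1:r+2,c-1:c+2].round(3).tolist())
E
```

```text
{'fx': 341.4626210085082, 'fy': 341.4626210085082, 'cx': 253.64918510868776, 'cy': 191.48813952000043, 'hand_eye': array([[-1.53753204e-05, -9.57653661e-01, -2.87922672e-01,
        -7.82549410e-02],
       [-5.29503510e-04,  2.87922640e-01, -9.57653525e-01,
        -1.55295865e-01],
       [ 9.99999860e-01,  1.37731836e-04, -5.11507878e-04,
        -1.84911619e-04],
       [ 0.00000000e+00,  0.00000000e+00,  0.00000000e+00,
         1.00000000e+00]])} dict_keys(['fx', 'fy', 'cx', 'cy', 'eye', 'attitude'])
plate [0.4863 0.3408 0.087 ] 0.594
tr [0.6123 0.3448 0.02  ] 0.703
tl [0.5607 0.4415 0.02  ] 0.714
b [0.4063 0.3598 0.02  ] 0.543
handle [0.4369 0.2496 0.102 ] 0.503
green [0.5551 0.3534 0.02  ] 0.658
barT [0.5784 0.3817 0.09  ] 0.693
barB [0.5363 0.3798 0.065 ] 0.657
knob [0.5534 0.3799 0.094 ] 0.671
line1 [0.5625 0.3802 0.094 ] 0.679
pen1 [0.5933 0.2876 0.005 ] 0.659
pen2 [0.473  0.2361 0.005 ] 0.529
brown [0.4458 0.4485 0.07  ] 0.632
gw [0.4838 0.3404 0.042 ] 0.592
0.1746748776415251 0.10954234942338296
yaw 27.879993105638455 o [0.49047867 0.3376003  0.02      ] knob exp [0.5664
[... 336 characters left out ...]
], [0.8090000152587891, 0.8090000152587891, 0.8090000152587891], [0.8080000281333923, 0.8109999895095825, 0.8090000152587891]]
knob [[0.8379999995231628, 0.8349999785423279, 0.8370000123977661], [0.8330000042915344, 0.8349999785423279, 0.8339999914169312], [0.8339999914169312, 0.8320000171661377, 0.8360000252723694]]
barT [[0.8399999737739563, 0.8379999995231628, 0.8399999737739563], [0.8379999995231628, 0.8379999995231628, 0.8389999866485596], [0.8370000123977661, 0.8379999995231628, 0.8379999995231628]]
tl [[0.9269999861717224, 0.9129999876022339, 0.9139999747276306], [0.9129999876022339, 0.9110000133514404, 0.9120000004768372], [0.9120000004768372, 0.9089999794960022, 0.9070000052452087]]
```

```bash
cat >> h.py <<'E'
def ori(deg):  # tool pointing down, tool x at heading deg
    a=np.radians(deg); x=np.array([np.cos(a),np.sin(a),0]); y=np.array([0,0,-1.]); return np.c_[x,y,np.cross(x,y)]
def wcam(o):
    i=dict(camera_info("wrist")); H=i["hand_eye"]; R=o["eef_rot"]; i["eye"]=o["eef_pos"]+R@H[:3,3]; i["attitude"]=R@H[:3,:3]; return i
E
python3 - <<'E'
from h import *
import pickle
for pos,hd in (((.52,.355,.19),28),):
    for p in ((.555,.38,.08),(.437,.249,.075),(.385,.313,.075)):
        print(p,[(h,None if (q:=robot.solve_ik(p,ori(h))) is None else np.round(q).tolist()) for h in range(-180,180,40)])
robot.goto((.50,.345,.19),ori(28)); robot.hold(.3)
o=robot.get_obs(); p,d=snapshot("wrist"); i=wcam(o)
pickle.dump((p,d,i),open("pics/w1.pkl","wb")); cv2.imwrite("pics/w1.png",cv2.resize(cv2.cvtColor(p,4),(768,576),interpolation=cv2.INTER_CUBIC))
print(o["clock"],o["q"].round(1),o["eef_pos"],o["ft_force"],i["eye"])
E
```

```text
(0.555, 0.38, 0.08) [(-180, [-56.0, 29.0, 26.0, 90.0, -14.0, 64.0, -117.0]), (-140, [-52.0, 28.0, 21.0, 90.0, -11.0, 64.0, -79.0]), (-100, [-49.0, 27.0, 16.0, 90.0, -8.0, 64.0, -41.0]), (-60, [-45.0, 27.0, 11.0, 90.0, -6.0, 64.0, -3.0]), (-20, [-42.0, 27.0, 6.0, 89.0, -3.0, 64.0, 36.0]), (20, [-39.0, 27.0, 3.0, 89.0, -1.0, 64.0, 74.0]), (60, [-34.0, 27.0, -3.0, 89.0, 1.0, 64.0, 112.0]), (100, [-30.0, 27.0, -8.0, 89.0, 4.0, 64.0, 150.0]), (140, [-79.0, 41.0, 61.0, 91.0, -37.0, 71.0, -141.0])]
(0.437, 0.249, 0.075) [(-180, [-54.0, 9.0, 23.0, 115.0, -4.0, 57.0, -119.0]), (-140, [-52.0, 9.0, 20.0, 115.0, -4.0, 57.0, -80.0]), (-100, [-49.0, 9.0, 18.0, 115.0, -3.0, 57.0, -40.0]), (-60, [-46.0, 8.0, 14.0, 114.0, -3.0, 57.0, -1.0]), (-20, [-43.0, 8.0, 11.0, 114.0, -2.0, 57.0, 39.0]), (20, [-40.0, 8.0, 8.0, 114.0, -1.0, 57.0, 78.0]), (60, [-37.0, 9.0, 5.0, 114.0, -1.0, 57.0, 118.0]), (100, [26.0, 21.0, -67.0, 112.0, 22.0, 61.0, 140.0]), (140, [-88.0, 14.0, 62.0, 116.0, -15.0, 58.0, -149.0])]
(0.385, 0.313, 0.075) [(-180, [-61.0, 8.0, 20.0, 116.0, -3.0, 57.0, -129.0]), (-140, [-58.0, 8.0, 17.0, 115.0, -3.0, 57.0, -90.0]), (-100, [-55.0, 8.0, 14.0, 115.0, -2.0, 57.0, -50.0]), (-60, [-52.0, 8.0, 10.0, 115.0, -2.0, 57.0, -11.0]), (-20, [-48.0, 8.0, 6.0, 115.0, -1.0, 57.0, 29.0]), (20, [-45.0, 8.0, 3.0, 115.0, -0.0, 57.0, 68.0]), (60, [-42.0, 8.0, -0.0, 115.0, 0.0, 57.0, 108.0]), (100, [-38.0, 8.0, -4.0, 115.0, 1.0, 57.0, 147.0]), (140, None)]
1.825 [-40.   14.4   3.3  92.9  -0.9  72.8  81.6] [0.49955702 0.34575095 0.19001788] [-0.06507823  0.19773226 -0.8424069 ] [0.43048206 0.30821126 0.34531206]
```

View pics/w1.png

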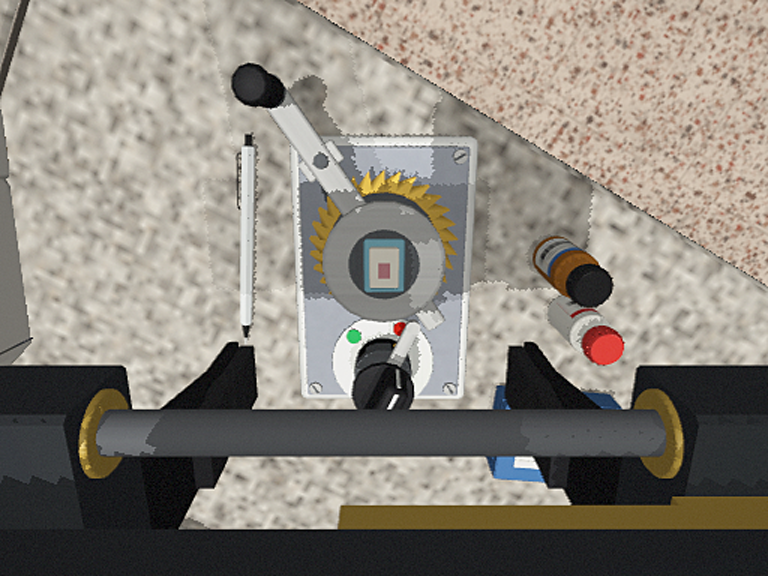

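```bash
python3 - <<'E'
from h import *
import pickle
p,d,i=pickle.load(open("pics/w1.pkl","rb"))
W=lambda u,v,z:ray("",(u+.5)/1.5-.5,(v+.5)/1.5-.5,z,i)
C=[W(*c,.02) for c in((298,138),(476,138),(466,397),(303,397))]
for a in C: print(a.round(4))
M=np.array([[-.064,-.059],[-.064,.059],[.118,.059],[.118,-.059]]); Q=np.array(C)[:,:2]
cm,cq=M.mean(0),Q.mean(0); U,S,V=np.linalg.svd((M-cm).T@(Q-cq)); R=V.T@U.T; t=cq-R@cm; yaw=np.degrees(np.arctan2(R[1,0],R[0,0]))
print("yaw",yaw,"o",t,"scale",S.sum()/((M-cm)**2).sum(),"knob",t+R@[.086,0],"res",(Q-(M@R.T+t)).round(4).tolist())
pl=W(384,262,.087);h=W(250,85,.102); print("plate",pl,"handle",h,np.hypot(*(h-pl)[:2]),np.degrees(np.arctan2(*(h-pl)[1::-1])))
K=t+R@[.086,0]
def dep(u,v):
    c,r=int(u/1.5),int(v/1.5);z=np.median(d[r-1:r+2,c-1:c+2]); 
    x=np.array([((u+.5)/1.5-.5-i["cx"])/i["fx"],-((v+.5)/1.5-.5-i["cy"])/i["fy"],-1])*z; return i["eye"]+i["attitude"]@x
for n,u,v in(("plate",384,225),("handle",250,85),("red",400,328),("green",354,337),("line",393,403),("lineb",398,375),("disc",380,350),("base",310,340)):
    x=dep(u,v);print(n,x.round(4),"rel knob ang",np.degrees(np.arctan2(*(x[:2]-K)[::-1])),np.hypot(*(x[:2]-K)))
a=cv2.cvtColor(p[205:280,215:305],4);cv2.imwrite("pics/c2.png",cv2.resize(a,None,fx=7,fy=7,interpolation=cv2.INTER_CUBIC))
E
```

```text
[0.4566 0.2649 0.02  ]
[0.4055 0.3606 0.02  ]
[0.5599 0.4456 0.02  ]
[0.6143 0.3437 0.02  ]
yaw 27.807022670273895 o [0.48521659 0.34109536] scale 0.9627388291981009 knob [0.56128564 0.38121393] res [[0.0005, 0.0058], [0.0045, -0.0028], [-0.0021, -0.0027], [-0.0028, -0.0003]]
plate [0.48608236 0.33968778 0.087     ] handle [0.43964031 0.24731271 0.102     ] 0.10339254171412039 -116.69120203616765
plate [0.4689 0.3305 0.0879] rel knob ang -151.22544930623425 0.10540572290568916
handle [0.4396 0.2476 0.1031] rel knob ang -132.32406874144957 0.1807268926437596
red [0.535  0.3785 0.0232] rel knob ang -174.1654132752336 0.026403114709965127
green [0.5553 0.3542 0.0234] rel knob ang -102.49326336667328 0.02769615199114713
line [0.5516 0.3803 0.096 ] rel knob ang -174.46575426035537 0.009765595449520919
lineb [0.5436 0.3797 0.0768] rel knob ang -175.19391846235607 0.01774919957287609
disc [0.5479 0.3702 0.0428] rel knob ang -140.52598553151552 0.017361595660383655
base [0.5723 0.329  0.0211] rel knob ang -78.10337202522365 0.053328205128302185
```

View pics/c2.png

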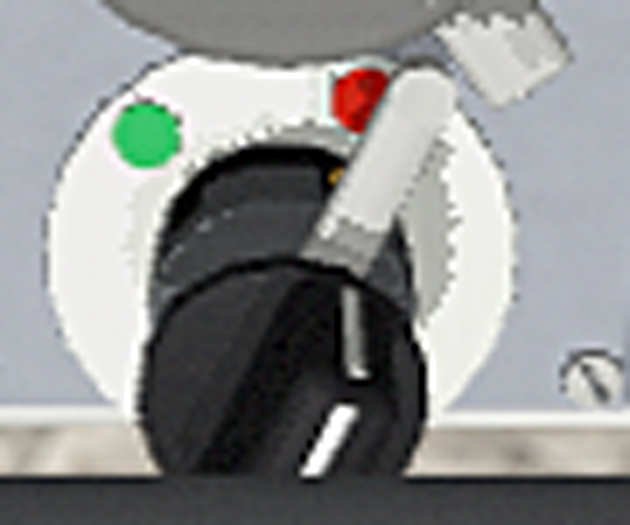

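```bash
cat >> h.py <<'E'
def rep(s=""):
    o=robot.get_obs(); h=np.degrees(np.arctan2(o["eef_rot"][1,0],o["eef_rot"][0,0]))
    print(s,"t%.2f"%o["clock"],"p",(o["eef_pos"]*1e3).round(1),"hd %.1f"%h,"F",o["ft_force"].round(2),"Tz %.2f"%o["wrist_torque"][2],"w %.1f"%(o["grip_width"]*1e3),"q7 %.0f"%o["q"][6]); return o
K=np.array([.5615,.3802])
E
python3 - <<'E'
from h import *
robot.command_gripper(.05,20)
robot.goto((*K,.16),ori(5)); rep("above")
robot.movel((*K,.077),max_speed=.08); robot.hold(.2);rep("down")
robot.command_gripper(0.0,20); robot.hold(.2);rep("grip")
p,d=snapshot("top"); a=cv2.cvtColor(p[120:270,180:340],4);cv2.imwrite("pics/c3.png",cv2.resize(a,None,fx=4,fy=4,interpolation=cv2.INTER_CUBIC))
E
```

```text
above t3.22 p [561.3 380.  158.8] hd 5.1 F [ 0.44  0.05 -0.26] Tz -0.01 w 49.8 q7 61
down t4.61 p [561.8 380.4  77.6] hd 5.0 F [ 0.13 -0.09 -0.59] Tz 0.01 w 49.8 q7 61
grip t5.52 p [561.4 380.5  77. ] hd 5.0 F [-0.8   0.61 -0.15] Tz -0.03 w 13.9 q7 61
```

```bash
python3 - <<'E'
from h import *
robot.command_gripper(0.0,40); rep("40")
for z in (.074,.071,.0695,.068):
    robot.movel((*K,z),max_speed=.03); robot.hold(.2); o=rep("press")
    if o["ft_force"][2]>14: break
E
```

```text
40 t5.78 p [561.4 380.5  77. ] hd 5.0 F [-0.11  1.27  0.27] Tz -0.02 w 13.6 q7 61
press t6.23 p [561.5 380.4  74.3] hd 5.0 F [-1.58  0.58  3.02] Tz 0.05 w 13.9 q7 61
press t6.68 p [561.5 380.5  71.2] hd 5.0 F [-1.02  0.46  4.63] Tz 0.07 w 13.8 q7 61
press t7.13 p [561.5 380.4  69.9] hd 5.0 F [-2.91  0.81  5.33] Tz -0.01 w 13.6 q7 61
press t7.58 p [561.6 380.5  69.9] hd 5.0 F [-4.46 -0.72 11.33] Tz 0.02 w 14.0 q7 61
```

```bash
python3 - <<'E'
from h import *
for k in range(1,9):
    a=5+9*k
    robot.goto((*K,.068),ori(a)); o=rep("turn %d"%a)
    if abs(o["wrist_torque"][2])>.8: break
robot.hold(.2); rep()
E
```

```text
turn 14 t7.85 p [561.7 380.4  69.9] hd 14.0 F [-4.17 -0.67 11.75] Tz -0.05 w 13.6 q7 69
turn 23 t8.12 p [561.7 380.2  69.8] hd 23.0 F [-4.22 -0.43 11.64] Tz 0.02 w 13.5 q7 78
turn 32 t8.38 p [561.8 380.   69.8] hd 32.0 F [-4.16 -0.41 12.44] Tz 0.06 w 13.8 q7 86
turn 41 t8.65 p [561.9 379.9  69.8] hd 41.0 F [-5.74 -1.23 11.86] Tz 0.02 w 13.5 q7 94
turn 50 t8.92 p [562.  379.8  69.8] hd 50.0 F [-4.01 -1.47 11.65] Tz -0.01 w 13.6 q7 103
turn 59 t9.18 p [562.1 379.7  69.8] hd 59.0 F [-4.21 -1.33 11.57] Tz 0.04 w 13.9 q7 111
turn 68 t9.45 p [562.3 379.6  69.8] hd 68.0 F [-2.93 -0.93 11.82] Tz -0.02 w 13.6 q7 120
turn 77 t9.72 p [562.4 379.6  69.8] hd 76.8 F [-3.06 -1.14 10.93] Tz -0.87 w 14.3 q7 128
 t9.92 p [562.4 379.6  69.8] hd 76.8 F [-3.19 -1.55 12.07] Tz -0.92 w 14.1 q7 128
```

```bash
python3 - <<'E'
from h import *
robot.goto((*K,.068),ori(76)); rep("relax")
for z in (.072,.075,.077): robot.movel((*K,z),max_speed=.03); robot.hold(.2); rep("up")
robot.command_gripper(.05,20); robot.hold(.2); rep("open")
robot.movel((*K,.15),max_speed=.1)
# back to view pose
robot.goto((.50,.345,.19),ori(28)); robot.hold(.2)
import pickle
o=robot.get_obs(); p,d=snapshot("wrist"); i=wcam(o); pickle.dump((p,d,i),open("pics/w2.pkl","wb"))
a=cv2.cvtColor(p[30:290,140:350],4);cv2.imwrite("pics/w2.png",cv2.resize(a,None,fx=2.3,fy=2.3,interpolation=cv2.INTER_CUBIC));rep()
E
```

```text
relax t10.17 p [562.5 379.6  69.8] hd 75.8 F [-3.39 -2.1  11.58] Tz -0.79 w 13.8 q7 127
up t10.65 p [562.2 379.6  71.9] hd 75.9 F [ 0.04 -0.18  5.16] Tz -0.78 w 13.9 q7 127
up t11.10 p [562.1 379.7  74.9] hd 76.0 F [ 2.06 -1.63  3.85] Tz -0.78 w 14.4 q7 127
up t11.55 p [561.9 379.7  77. ] hd 76.0 F [ 3.39 -1.19  1.72] Tz -0.75 w 14.0 q7 127
open t12.63 p [561.5 380.2  77. ] hd 76.0 F [-0.65  0.15 -0.3 ] Tz -0.01 w 49.8 q7 127
 t14.57 p [500.1 345.  189.3] hd 28.0 F [ 0.6  -0.14  0.79] Tz 0.03 w 49.7 q7 81
```

View pics/w2.png

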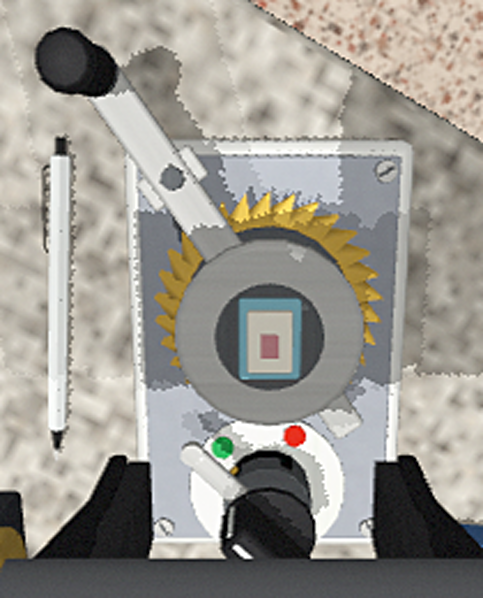

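```bash
cat >> h.py <<'E'
C=np.array([.4862,.3402]); A0=-117.3; RAD=.1045
def lev(s,z=.071,hd=None):
    a=A0-s; r=np.radians(a); return np.array([*(C+RAD*np.array([np.cos(r),np.sin(r)])),z]),ori(a+180)
def meas(n=8,dt=.015):
    F=[];P=[]
    for _ in range(n):
        robot.hold(dt); o=robot.get_obs(); F.append(o["ft_force"]); P.append(o["eef_pos"])
    F=np.mean(F,0);P=np.mean(P,0); v=P[:2]-C; a=np.arctan2(v[1],v[0])
    e=np.array([np.cos(a),np.sin(a)]); t=np.array([np.sin(a),-np.cos(a)])
    return o["clock"],A0-np.degrees(a),np.hypot(*v)*1e3,-F[:2]@t,F[:2]@e,F[2],o["grip_width"]*1e3
def run(s0,s1,ds=1.):
    for s in np.arange(s0,s1+1e-6,ds):
        p,R=lev(s); robot.movel(p,R,max_speed=.03); m=meas()
        print("s %.1f t %.2f ang %.2f r %.1f Ft %.2f Fr %.2f Fz %.2f w %.1f"%(s,*m))
E
python3 - <<'E'
from h import *
robot.command_gripper(.045,20)
p,R=lev(0); robot.goto((*p[:2],.16),R); rep()
robot.movel(p,max_speed=.08); robot.hold(.2); rep("down"); print(meas())
robot.command_gripper(0.,45); robot.hold(.2); rep("grip"); print(np.round(meas(),2))
E
```

```text
t15.68 p [438.9 248.  160.7] hd 62.6 F [-0.11  0.79  0.19] Tz 0.04 w 44.8 q7 120
down t17.14 p [438.6 247.5  71.5] hd 62.7 F [-0.32  0.4  -0.44] Tz 0.04 w 45.1 q7 120
(17.275, np.float64(-0.06295708877846096), np.float64(104.32455761213647), np.float64(-0.22600919802003952), np.float64(0.15067164071325767), np.float64(0.14455513900699787), 45.093481086529714)
grip t18.10 p [438.7 247.1  71. ] hd 62.7 F [ 2.7  -0.82 -0.54] Tz -0.06 w 15.5 q7 120
[ 18.23  -0.24 104.5    2.39  -0.22  -1.5   15.85]
```

```bash
python3 - <<'E'
from h import *
run(1,20)
E
```

```text
s 1.0 t 18.62 ang -0.13 r 104.5 Ft 6.68 Fr -0.94 Fz -3.56 w 16.1
s 2.0 t 19.00 ang -0.05 r 104.4 Ft 10.37 Fr -1.64 Fz -5.72 w 15.7
s 3.0 t 19.38 ang 0.92 r 104.5 Ft 10.66 Fr -1.51 Fz -5.50 w 15.9
s 4.0 t 19.77 ang 1.61 r 104.4 Ft 11.49 Fr -1.87 Fz -5.72 w 16.1
s 5.0 t 20.15 ang 3.56 r 104.4 Ft 7.59 Fr -1.47 Fz -3.77 w 15.9
s 6.0 t 20.53 ang 4.62 r 104.4 Ft 7.68 Fr -1.17 Fz -3.92 w 15.5
s 7.0 t 20.92 ang 5.60 r 104.4 Ft 7.47 Fr -1.51 Fz -3.68 w 15.6
s 8.0 t 21.30 ang 6.58 r 104.4 Ft 7.53 Fr -1.33 Fz -3.79 w 15.7
s 9.0 t 21.68 ang 7.39 r 104.4 Ft 8.50 Fr -1.45 Fz -3.71 w 15.6
s 10.0 t 22.07 ang 8.05 r 104.4 Ft 10.05 Fr -1.54 Fz -4.04 w 15.6
s 11.0 t 22.45 ang 8.87 r 104.5 Ft 10.46 Fr -1.67 Fz -4.42 w 15.9
s 12.0 t 22.83 ang 9.81 r 104.5 Ft 10.52 Fr -1.76 Fz -4.68 w 15.7
s 13.0 t 23.22 ang 10.56 r 104.4 Ft 11.51 Fr -1.79 Fz -4.43 w 16.0
s 14.0 t 23.60 ang 11.70 r 104.5 Ft 11.09 Fr -1.56 Fz -4.63 w 15.4
s 15.0 t 23.98 ang 12.63 r 104.5 Ft 10.87 Fr -1.56 Fz -3.78 w 15.6
s 16.0 t 24.37 ang 13.51 r 104.5 Ft 11.46 Fr -1.90 Fz -4.18 w 15.9
s 17.0 t 24.75 ang 14.47 r 104.5 Ft 11.62 Fr -1.58 Fz -4.40 w 15.7
s 18.0 t 25.13 ang 16.36 r 104.4 Ft 8.27 Fr -1.34 Fz -2.22 w 15.7
s 19.0 t 25.52 ang 17.38 r 104.5 Ft 8.05 Fr -1.37 Fz -2.27 w 15.7
s 20.0 t 25.90 ang 18.35 r 104.4 Ft 8.17 Fr -1.30 Fz -2.16 w 15.9
```

```bash
python3 - <<'E'
from h import *
run(21,40)
E
```

```text
s 21.0 t 26.28 ang 19.23 r 104.5 Ft 8.57 Fr -1.39 Fz -1.89 w 15.9
s 22.0 t 26.67 ang 19.98 r 104.5 Ft 9.51 Fr -1.83 Fz -2.00 w 15.5
s 23.0 t 27.05 ang 20.67 r 104.5 Ft 10.86 Fr -1.41 Fz -2.17 w 15.8
s 24.0 t 27.43 ang 21.56 r 104.5 Ft 11.15 Fr -1.36 Fz -2.11 w 15.7
s 25.0 t 27.82 ang 22.58 r 104.5 Ft 10.59 Fr -1.45 Fz -1.46 w 15.5
s 26.0 t 28.20 ang 23.64 r 104.6 Ft 10.45 Fr -1.40 Fz -2.09 w 15.8
s 27.0 t 28.58 ang 24.42 r 104.5 Ft 11.26 Fr -1.56 Fz -1.73 w 15.7
s 28.0 t 28.97 ang 25.38 r 104.5 Ft 11.63 Fr -1.06 Fz -0.95 w 15.8
s 29.0 t 29.35 ang 26.09 r 104.6 Ft 12.49 Fr -1.17 Fz -1.21 w 16.0
s 30.0 t 29.73 ang 28.11 r 104.5 Ft 8.37 Fr -1.28 Fz -0.85 w 15.3
s 31.0 t 30.12 ang 29.14 r 104.5 Ft 8.52 Fr -1.17 Fz -0.11 w 15.9
s 32.0 t 30.50 ang 30.12 r 104.5 Ft 8.48 Fr -1.20 Fz -0.11 w 15.9
s 33.0 t 30.88 ang 31.05 r 104.5 Ft 8.86 Fr -1.12 Fz 0.24 w 15.6
s 34.0 t 31.27 ang 31.79 r 104.5 Ft 9.65 Fr -1.13 Fz 0.59 w 15.5
s 35.0 t 31.65 ang 32.55 r 104.5 Ft 10.52 Fr -0.96 Fz 0.55 w 15.6
s 36.0 t 32.03 ang 33.33 r 104.6 Ft 11.52 Fr -0.85 Fz 0.97 w 15.6
s 37.0 t 32.42 ang 34.27 r 104.6 Ft 11.61 Fr -0.68 Fz 1.10 w 15.7
s 38.0 t 32.80 ang 35.21 r 104.6 Ft 11.72 Fr -0.47 Fz 1.62 w 15.6
s 39.0 t 33.18 ang 36.22 r 104.6 Ft 11.82 Fr -0.28 Fz 2.56 w 15.8
s 40.0 t 33.57 ang 37.14 r 104.6 Ft 12.14 Fr -0.61 Fz 1.99 w 15.7
```

Click 3 came at about 27°. I'll continue over the fourth, stop 3° past the drop and look.

```bash
python3 - <<'E'
from h import *
best=0;drop=None
s=40
while s<48:
    s+=1; p,R=lev(s); robot.movel(p,R,max_speed=.03); m=meas()
    print("s %.1f t %.2f ang %.2f r %.1f Ft %.2f Fr %.2f Fz %.2f w %.1f"%(s,*m))
    best=max(best,m[3])
    if drop is None and m[3]<best-2.2: drop=s
    if drop and s>=drop+2: break
robot.hold(.5); rep("end"); print(drop,np.round(meas(),2))
p,d=snapshot("scene"); a=cv2.cvtColor(p[150:310,160:360],4)
q,d=snapshot("top"); b=cv2.cvtColor(q[130:270,190:340],4)
f=lambda x:cv2.resize(x,(395,int(395*x.shape[0]/x.shape[1])),interpolation=cv2.INTER_CUBIC)
a,b=f(a),f(b);h=min(len(a),len(b));cv2.imwrite("pics/e.png",np.hstack([a[:h],b[:h]]))
E
```

```text
s 41.0 t 33.95 ang 38.08 r 104.6 Ft 12.41 Fr -0.12 Fz 2.64 w 15.7
s 42.0 t 34.33 ang 39.87 r 104.3 Ft 8.89 Fr -1.21 Fz 1.86 w 15.8
s 43.0 t 34.72 ang 40.92 r 104.3 Ft 8.96 Fr -1.15 Fz 2.00 w 15.8
s 44.0 t 35.10 ang 41.90 r 104.3 Ft 9.23 Fr -0.83 Fz 2.14 w 15.9
end t35.60 p [388.7 303.1  71. ] hd 18.6 F [ 4.27 -8.25  2.39] Tz 0.03 w 15.9 q7 67
42 [ 35.73  41.87 104.34   9.23  -1.22   2.2   15.51]
```

View pics/e.png

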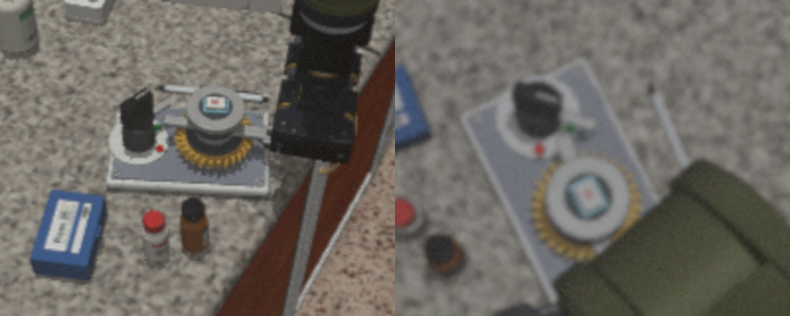

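```bash
python3 - <<'E'
from h import *
rep(); robot.hand_in()
E
```

```text
t35.83 p [388.7 303.1  71. ] hd 18.6 F [ 4.34 -8.87  2.31] Tz -0.03 w 16.2 q7 67
the job is handed in; nothing more can be done
```

The microtome is set for the 40 µm section. I handed it in at 35.8 s with the gripper still holding the lever just past the fourth click.

- **Lock:** I pressed the knob down to its stop, about 7 mm. I turned it roughly 70° anticlockwise until it met the end stop, then let it spring up. A wrist picture afterwards showed the pointer at the green dot and the steel arm clear of the lever's tail. I judged that it was fully up from the lift of the gripper and the force falling away, and did not measure its height separately.
- **Lever:** I drew it clockwise in 1° steps, never backwards. The handle force dropped by 3 to 4 N four times, at about 3°, 15.5°, 27° and 39°, which matches the 12° spacing. The first drop lies at the lower limit given for the first click, 3° from rest.
- **Final position:** The lever stands at about 42°, roughly 3° past the fourth click and 9° before the fifth. The handle force is about 9 N, steady, with a 45 N grip.
- **Other objects:** In the last pictures the bottles, slide box and pen look undisturbed.

I did not check the wheel mark in the pictures, because it is not painted. No check failed or disagreed.

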